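# Load the indexing fixture and hold its third stop

### The job

Two identical flanged brass bushes stand on the bench: take the one standing flange down and set it gently into the round pocket of the grey indexing fixture, flange down and fully home, and let go of it; leave the other bush, which stands flange up, alone. Then turn the fixture's black index knob clockwise from its home stop to the third click, never past the third stop. The knob springs back if released, so finish while still gripping it at the third stop.

Things in the scene. Friction and masses are not known exactly. Their poses are not given: they have to be found in the camera images.
- bush_mid (a point): Brass flanged bush to be loaded, 40 mm tall: a flange 44 mm in diameter and 8.5 mm thick at the bottom (lower edge chamfered 2 mm), above it a plain round body 30 mm in diameter to grip, with the dark mouth of a bore 16 mm wide in each end. It stands upright on its flange on the bench. The point is on its axis, half-way up (20 mm above its underside). z points from the flange to the plain end. 160 g.
- bush_foot (a point): The same bush: the centre of the flange's underside.
- spare_mid (a point): The other, identical bush, standing the wrong way: on its plain end with the flange on top. The point is half-way up, 20 mm above the bench. It is to be left alone (not shifted by more than 15 mm, not tipped).
- pocket_floor (a point): Centre of the floor of the round pocket in the steel spindle of the fixture: pocket 47 mm in diameter, 8 mm deep, floor 34 mm above the bench, z up. The ring-shaped rim round it is 62 mm in diameter, its top 42 mm above the bench. The spindle turns with the knob, which does not shift this point. The point is 100 mm from the knob's axis.
- fixture: The grey indexing fixture, fixed to the bench: a bed 92 x 184 mm, 26 mm high (origin at the centre of its underside; x across it, y along it, towards the pocket), with the pocket at y = +52 mm and the knob at y = -48 mm. On a dark dial round the knob, 86 mm in diameter, a red mark shows the home stop and five white marks the first to fifth stops, clockwise from it, 22.5 degrees apart.
- index_knob: Black index knob on the dial, turning about the vertical: a low round foot 48 mm in diameter and 6 mm high under an upright bar 44 mm long (its own x axis), 14 mm thick (its own y axis), whose top is 70 mm above the bench. Origin on the axis of turning, at the underside of the foot, 29 mm above the bench. The +x end of the bar carries a white pointer line. Grip it across the 14 mm.
- knob_grip (a point): Point on the knob's axis at the height to grip, 59 mm above the bench (35 mm is the top of the round foot); axes turn with the knob: x along the bar towards the pointer, y across it. Turning the knob clockwise lowers the yaw of this x axis.
- index_turn (a joint): Angle of the knob in rad, 0 at home, growing clockwise seen from above. Stops (clicks) every 0.393 rad: first 0.393, second 0.785, third 1.178, fourth 1.571, hard end at 1.963. A return spring pulls back with 0.08 N m at home and about 0.12 N m at the third stop; the detents add a ripple of +-0.06 N m that is felt as clicks (turning gets hard, then easy just before each stop) but never hold the knob: let go, it springs back home. The spindle turns with it, the opposite way.

How it is judged:
By the outcome, as a careful person would: the job done as asked, in the order asked, and still so for the second after the job is handed in, while the arm keeps its last pose, push and grip.
It also fails if it takes over 51 s, if anything falls off the work surface, if the arm or the gripper's body presses on something with over 40 N, if the wrist force passes 120 N, or if a joint passes its speed limit or range.

### The arm

A 7-joint arm with a two-finger parallel gripper is mounted at the origin on a cart in front of the work surface, level with it; the furniture and walls round the work are solid. World frame = base frame: x ahead of the robot, y to its left, z up, the work surface at z = 0. Lengths are in mm, angles in rad, forces in N, time in s.
With the tool pointing down it reaches from about 350 to 900 mm from the base axis. Payload 7.2 kg.
Tool frame: the origin (TCP) lies on the front face of the gripper's body, between the roots of the fingers; the fingertips stand 73 mm ahead of it and the grasp point (between the pads) lies 54 mm ahead of it; y points along the fingers, x is the direction in which the jaws open and shut, and the axes are right-handed (so a half turn about y gives the same grasp; the last joint's range is limited). The gripper opens to 85 mm and grips with 20 to 120 N. Pads are 22 mm wide; open, the fingers measure 114 mm over their backs; the gripper's body (76 mm by 85 mm) begins 54 mm behind the grasp point. The pads swing forward as they close: fully open they stand 13 mm farther back than shut.
Start: joints at [1.243, 0.411, -0.013, 1.596, 0.006, 1.134, -0.082], TCP at [160.542, -604.03, 303.897] pointing down, gripper open.
Joint ranges: [-2.95, 2.95], [-0.29, 1.99], [-1.47, 1.44], [0.14, 2.54], [-1.03, 4.17], [0.13, 1.85], [-2.86, 2.86]. Speed limits (rad/s): [2.39, 2.39, 3.01, 3.01, 3.14, 3.14, 3.14].

### API

Orientations are given as a unit quaternion [x, y, z, w].
In Python, from plant import telemetry, imaging, order gives the robot as it stands. The module is installed in compiled form; this text tells all that it offers.
- The arm moves only by the tool drive_tool, never from a script. Its argument "moves" is a list of rows, each a list of 6 numbers: the shift along the tool's x, y, z in m, then the turn, a rotation vector about the tool's x, y, z in degrees. In form: [[tx, ty, tz, ax, ay, az], ...]. A call has 1 to 8 rows; each row shifts and turns the commanded pose from where the row before left it, along the tool's axes as they then stand; what a row does not reach is not made up. A row lasts 1/10 s, in which the tool goes at most 50 mm and 8.59 degrees, less where a joint would pass 70% of its speed; a pose out of reach is approached as far as the arm can. A call is refused whole if a number of a shift passes 0.05 or a number of a turn 8.59, either way. A call with a gripper value outside its range is refused whole. "jaw" is the finger opening in m, from 0 to 0.0854, set as the call begins (left out, the last holds). The fingers move at their own pace and stop on an object; the grip force is fixed at half the most. Time passes only in rows, so rows that do not move let the fingers close. It gives the time, the measured TCP pose, the force and the opening at its end, in the units of the state.
- telemetry.get_state(): the state, without advancing time (a new reading comes with each control period).
- imaging.get_image(name): name is "side" or "top"; returns a dict with "pixels" (400x640x3 uint8, red, green, blue), "mtx" (3x3 intrinsics, pixels), "camera_from_world" (4x4, takes a point from world to camera coordinates). Camera axes: x right, y down, z forward; pixel columns grow to the right and rows downward; lengths in mm; the calibration is good to about 2 mm. A picture is of the moment at which its call begins. There is no depth.
- order.finish_job(): hands the job in, once; it reports no verdict.
The state is a dict: "clock": time; "q": joint angles; "joint_velocities": joint speeds; "joint_efforts": joint torques, N m; "ee_pos": TCP position; "ee_rot": TCP orientation; "contact_force": force on the tool from outside, world axes, zero at the start; "moment": the same for the moment, N m; "grip_width": finger opening in mm.
Only numpy, scipy, OpenCV 4.12 (cv2) and the standard library are available. Lean on these libraries where they do the work, as an engineer would, in place of code of your own. Each camera call takes 0.05 s, during which the arm holds its last target. There are 200 camera calls.

## Working session

There is one attempt and no reset: what is moved stays moved. The work goes in short steps, Python scripts to look and compute and a tool call to move; the robot and the scene stay as the last step left them, time stands still between calls to the robot, and variables do not carry over. Pictures are saved under pics/ and viewed, about 8 in all and at most 12, crops included, and the job is handed in when it is done.

Besides the shell and the picture viewer there is one more tool, called after "Call:" as name(argument=value, ...), one argument or row to a line, values as JSON. drive_tool: Moves the arm, as the interface text tells. Its arguments: {"type":"object","properties":{"moves":{"type":"array"},"jaw":{"type":"number"}},"required":["moves"]}

```bash
mkdir -p pics; cat > h.py <<'E'
import numpy as np, cv2
from plant import telemetry, imaging, order
def shot(n,f):
    d=imaging.get_image(n); im=np.array(d['pixels'])[:,:,::-1].copy(); cv2.imwrite('pics/'+f,im)
    np.savez('pics/'+f+'.npz',K=d['mtx'],T=d['camera_from_world']); return im
def cal(f):
    z=np.load('pics/'+f+'.npz'); return np.array(z['K']),np.array(z['T'])
def ray(f,u,v,z):
    K,T=cal(f); R,t=T[:3,:3],T[:3,3]; c=-R.T@t; d=R.T@np.linalg.solve(K,[u,v,1]); return c+d*(z-c[2])/d[2]
def proj(f,p):
    K,T=cal(f); q=K@(T[:3,:3]@np.array(p,float)+T[:3,3]); return q[:2]/q[2]
E
python3 - <<'E'
from h import *
a=shot('top','t0.png');b=shot('side','s0.png')
cv2.imwrite('pics/both.png',cv2.resize(np.vstack([a,b]),None,fx=.75,fy=.75,interpolation=cv2.INTER_AREA))
s=telemetry.get_state(); print(s)
for f in('t0.png','s0.png'):
    K,T=cal(f);print(-T[:3,:3].T@T[:3,3],K[0,0])
E
```

```text
{'clock': 0.1, 'q': array([ 1.24276955,  0.4118529 , -0.01271272,  1.59693809,  0.00563087,
        1.13428888, -0.08221651]), 'joint_velocities': array([ 2.53630443e-03, -7.53812270e-04, -5.75389831e-06, -1.61126042e-03,
       -7.12446335e-04,  7.22889234e-04, -1.10188948e-03]), 'joint_efforts': array([ 3.77160453e-03, -6.01831627e+01,  6.85171075e-01, -3.00084758e+01,
        1.41517931e-02,  6.44623971e-03,  4.93297750e-05]), 'ee_pos': array([ 160.4512436 , -603.71540049,  303.12564535]), 'ee_rot': array([-0.56028992,  0.43143951, -0.43057318,  0.56084034]), 'contact_force': array([-0.49340995,  0.31733354, -0.45154633]), 'moment': array([ 0.01741215,  0.03944087, -0.01603118]), 'grip_width': 85.64949855230617}
[424.98906517  58.32240782 913.10566437] 459.98717232907256
[ 347.69500732 -625.07438542  580.42746095] 446.28741543255984
```

View pics/both.png

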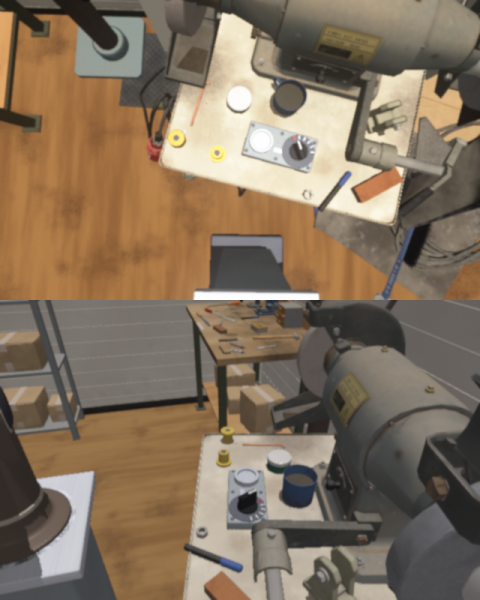

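The first picture (top above, side below, ×0.75) shows two brass bushes at top ≈(235,184) and (290,205), the fixture at ≈(373,193), a grinder, cans and a pen. I'll zoom in on these.

```bash
python3 - <<'E'
from h import *
from scipy.spatial.transform import Rotation as R
a=cv2.imread('pics/t0.png');b=cv2.imread('pics/s0.png')
ca=cv2.resize(a[150:240,215:435],None,fx=3.6,fy=3.6,interpolation=cv2.INTER_CUBIC)
cb=cv2.resize(b[160:310,280:380],None,fx=2.6*1.0,fy=2.6*1.0,interpolation=cv2.INTER_CUBIC)
# place side by side vertically
cb=cv2.rotate(cb,cv2.ROTATE_90_CLOCKWISE)
W=792;cv=np.zeros((324+cb.shape[0],W,3),np.uint8);cv[:324,:ca.shape[1]]=ca[:, :W];cv[324:,:cb.shape[1]]=cb
cv2.imwrite('pics/crop1.png',cv)
s=telemetry.get_state();print(R.from_quat(s['ee_rot']).as_matrix().round(3))
for n,im in(('t0.png',a),('s0.png',b)):
    h=cv2.cvtColor(im,cv2.COLOR_BGR2HSV);m=cv2.inRange(h,(20,130,90),(35,255,255))
    k,l,st,c=cv2.connectedComponentsWithStats(m)
    for i in range(1,k):
        if st[i,4]>25:print(n,st[i],c[i].round(1),[ray(n,*c[i],z).round(0) for z in(0,20,40)])
E
```

```text
[[ 0.257 -0.     0.966]
 [-0.966  0.001  0.257]
 [-0.001 -1.    -0.   ]]
t0.png [225 174  21  21 152] [233.4 185.2] [array([539., 223.,   0.]), array([536., 219.,  20.]), array([534., 216.,  40.])]
t0.png [282 204  16   9  49] [290.6 209.3] [array([493., 108.,   0.]), array([491., 107.,  20.]), array([490., 106.,  40.])]
s0.png [294 168  19  22 251] [302.9 178.1] [array([547., 254.,   0.]), array([540., 224.,  20.]), array([533., 194.,  40.])]
s0.png [290 202  17  20 246] [297.9 212.6] [array([505., 123.,   0.]), array([500.,  98.,  20.]), array([495.,  72.,  40.])]
```

View pics/crop1.png

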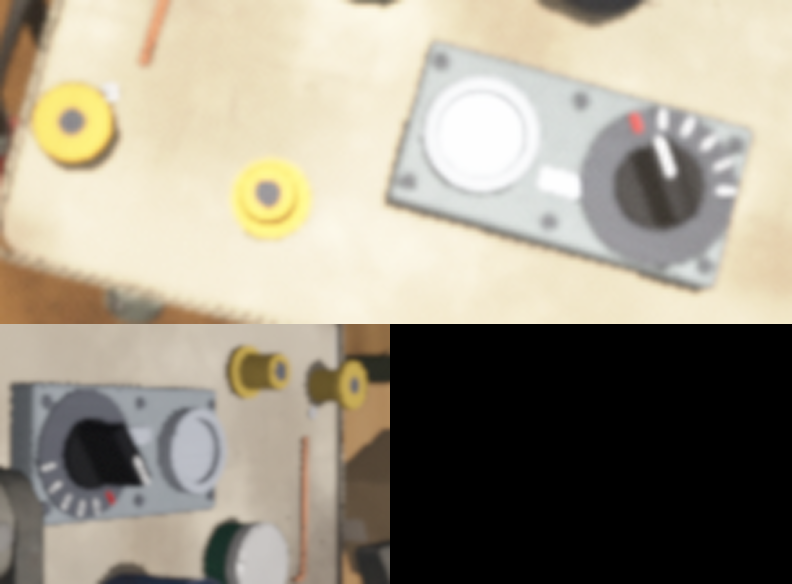

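The crop shows the right-hand bush (top ≈(290,205)) standing flange down, which makes it the target. The left one (≈(234,185)) is flange up. The pocket ring is at ≈(348.5,187) and the dial at ≈(398,202), with the red mark upper left of the knob.

```bash
python3 - <<'E'
from h import *
t='t0.png';g=lambda x,y:((x+.5)/3.6-.5+215,(y+.5)/3.6-.5+150)
s='s0.png'
# side crop rotated 90cw: out(x,y): orig row=H-1-x, col=y
gs=lambda x,y:((y-324+.5)/2.6-.5+280, (390-1-x+.5)/2.6-.5+160)
P=lambda *a:ray(*a).round(1)
print('flange',P(t,*g(271,199),8.5),'bodytop',P(t,*g(268,193),40),'bodytop side',P(s,*gs(278,371),40))
print('rim',P(t,*g(482,135),42),'side rim',P(s,*gs(198,450),42))
print('dial',P(t,*g(659,187),29)); d=ray(t,*g(659,187),29)
print('red',np.degrees(np.arctan2(*(ray(t,*g(636,123),29)-d)[[1,0]])),'last',np.degrees(np.arctan2(*(ray(t,*g(725,191),29)-d)[[1,0]])))
a,b=ray(t,*g(657,138),70),ray(t,*g(672,176),70)
print('pointer line',a.round(0),b.round(0),np.degrees(np.arctan2(*(a-b)[[1,0]])))
for c in((434,42),(749,130),(712,287),(388,202)):print('corner',P(t,*g(*c),26))
print('spare',P(t,*g(74,124),40))
# blob fits: flange of target and rim
im=cv2.imread('pics/'+t);print(im[187,349],im[205,300],im[190,320],im[205,292],im[206,296])
E
```

```text
flange [501.  108.9   8.5] bodytop [501.5 108.8  40. ] bodytop side [501.8 106.   40. ]
rim [534.7  -3.8  42. ] side rim [535.3  -6.4  42. ]
dial [ 510.4 -100.5   29. ]
red 20.019608791994262 last -92.20883791843777
pointer line [532. -92.  70.] [ 512. -100.   70.] 21.76088867365197
corner [587.1  21.9  26. ]
corner [ 542.8 -149.9   26. ]
corner [ 457.4 -129.7   26. ]
corner [499.3  45.1  26. ]
spare [535.9 212.4  40. ]
[254 254 254] [160 247 254] [220 239 247] [148 201 228] [115 223 246]
```

Estimates (mm):

| Item | Position |
|---|---|
| Target bush | (501.3, 108) |
| Pocket | (534.8, -4.5) |
| Knob | (510, -100), home yaw ≈ 20.5° |
| Spare bush | (536, 212) |

Next I move above the target bush.

Call:
drive_tool(
  moves=[
    [-0.0365,0,0.031,0,0,0],
    [-0.0365,0,0.031,0,0,0],
    [-0.0365,0,0.031,0,0,0],
    [-0.0365,0,0.031,0,0,0],
    [-0.0365,0,0.031,0,0,0],
    [-0.0365,0,0.031,0,0,0],
    [-0.0365,0,0.031,0,0,0],
    [-0.0365,0,0.031,0,0,0],
  ],
  jaw=0.055,
)

```text
clock: 0.9
ee_pos: [325.5, -256.2, 303.9]
ee_rot: [0.561, -0.431, 0.431, -0.56]
contact_force: [1.4, 0.3, 0.5]
grip_width: 55.2
```

Call:
drive_tool(
  moves=[
    [-0.0365,0,0.031,0,0,0],
    [-0.0365,0,0.031,0,0,0],
    [-0.0365,0,0.031,0,0,0],
    [-0.0365,0,0.031,0,0,0],
    [-0.0365,0,0.031,0,0,0],
    [-0.0365,0,0.031,0,0,0],
    [-0.0365,0,0.031,0,0,0],
    [-0.0365,0,0.031,0,0,0],
  ],
)

```text
clock: 1.7
ee_pos: [490.3, 89.4, 303.7]
ee_rot: [0.561, -0.431, 0.431, -0.56]
contact_force: [0.3, -1.2, -0.3]
grip_width: 54.9
```

Call:
drive_tool(
  moves=[
    [-0.015,0.02,0.0154,0,0,0],
    [0,0.04,0,0,0,0],
    [0,0.04,0,0,0,0],
    [0,0.035,0,0,0,0],
    [0,0,0,0,0,0],
  ],
)

```text
clock: 2.2
ee_pos: [498.2, 105.4, 164.7]
ee_rot: [0.563, -0.433, 0.429, -0.558]
contact_force: [-1.1, -0.6, 0.7]
grip_width: 55.4
```

```bash
python3 - <<'E'
from h import *
a=shot('top','t1.png');b=shot('side','s1.png')
ca=cv2.resize(a[150:250,230:390],None,fx=3,fy=3,interpolation=cv2.INTER_CUBIC)
cb=cv2.resize(b[130:260,260:380],None,fx=2.3,fy=2.3,interpolation=cv2.INTER_CUBIC)
cv=np.zeros((300,480+cb.shape[1],3),np.uint8);cv[:300,:480]=ca;cv[:cb.shape[0],480:]=cb[:300]
cv2.imwrite('pics/c2.png',cv)
s=telemetry.get_state();print(s['ee_pos'],proj('s1.png',[501.3,108,20]),proj('s1.png',s['ee_pos']-[0,0,54]))
E
```

```text
[500.8167912  106.44368196 169.11879027] [297.47499272 209.61803435] [296.69835972 171.4095492 ]
```

View pics/c2.png

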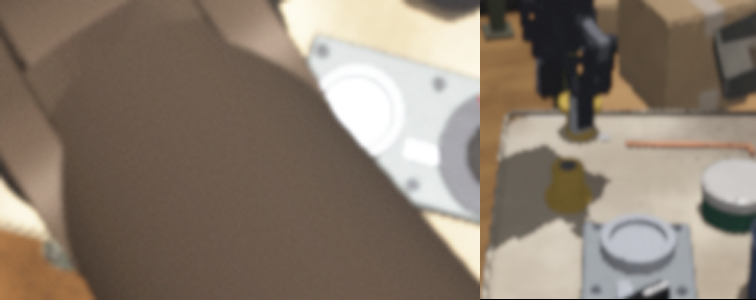

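The side view shows the gripper above the flange-down bush (bush at side ≈(297,210)), lined up as expected. Now I descend and grip.

Call:
drive_tool(
  moves=[
    [-0.001,0.025,0.001,0,0,0],
    [0,0.025,0,0,0,0],
    [0,0.02,0,0,0,0],
    [0,0.012,0,0,0,0],
    [0,0,0,0,0,0],
    [0,0,0,0,0,0],
  ],
)

```text
clock: 2.9
ee_pos: [502.5, 107.7, 88.2]
ee_rot: [-0.56, 0.431, -0.431, 0.561]
contact_force: [0.8, 0.0, -0.7]
grip_width: 55.1
```

Call:
drive_tool(
  moves=[
    [0,0,0,0,0,0],
    [0,0,0,0,0,0],
    [0,0,0,0,0,0],
    [0,0,0,0,0,0],
    [0,0,0,0,0,0],
  ],
  jaw=0.02,
)

```text
clock: 3.4
ee_pos: [502.3, 107.8, 88.3]
ee_rot: [-0.56, 0.43, -0.432, 0.561]
contact_force: [-1.2, -0.3, 8.6]
grip_width: 27.6
```

```bash
python3 -c "
from h import *
s=telemetry.get_state();print(s['ee_pos'],s['contact_force'],s['moment'],s['grip_width'])"
```

```text
[502.31242371 107.81793499  88.32648349] [-1.16119029 -0.34647081  8.56190929] [ 0.01912218  0.35775304 -0.06804118] 27.562498065738563
```

Call:
drive_tool(
  moves=[
    [0,-0.01,0,0,0,0],
    [0,-0.025,0,0,0,0],
    [0,-0.025,0,0,0,0],
    [0,-0.04,0,0,0,0],
    [0,0,0,0,0,0],
    [0,0,0,0,0,0],
  ],
)

```text
clock: 4.0
ee_pos: [502.0, 107.3, 188.1]
ee_rot: [-0.56, 0.43, -0.432, 0.561]
contact_force: [-0.5, -0.4, -2.2]
grip_width: 27.6
```

```bash
python3 - <<'E'
from h import *
b=shot('side','s2.png')
cb=cv2.resize(b[110:240,240:380],None,fx=4,fy=4,interpolation=cv2.INTER_CUBIC)
cv2.imwrite('pics/c3.png',cb)
s=telemetry.get_state();p=s['ee_pos'];print(p,s['contact_force'],s['moment'],s['grip_width'],s['ee_rot'])
for dz in(54,47,67,87):print(dz,(proj('s2.png',p-[0,0,dz])-[240,110])*4)
E
```

```text
[501.36943176 107.07454503 187.02750714] [ 0.04948745 -0.22419465 -2.08491875] [-0.00388777  0.03997554 -0.00840637] 27.286347601787757 [ 0.56053635 -0.43095482  0.43129754 -0.56041   ]
54 [227.04962072 213.54501132]
47 [226.82478629 201.11047019]
67 [227.46169077 236.33467888]
87 [228.08209525 270.64635039]
```

View pics/c3.png

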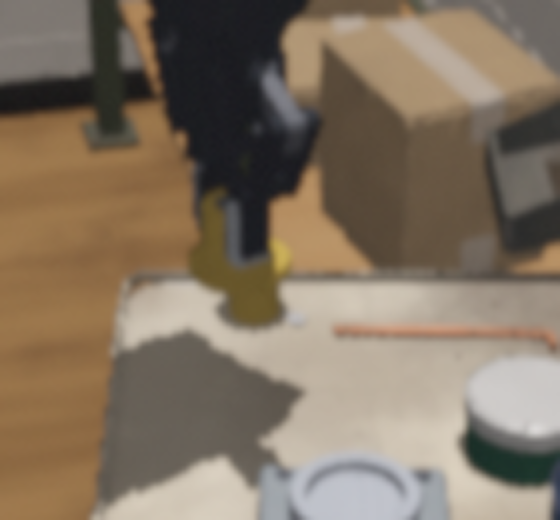

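The side view shows the bush hanging upright in the jaws (left flange edge at crop column ≈190, bottom row ≈285), partly hidden by the near finger. The spare stands undisturbed. Next I move over the pocket.

Call:
drive_tool(
  moves=[
    [0.03,0,0.001,0,0,0],
    [0.03,0,0.001,0,0,0],
    [0.03,0,0.001,0,0,0],
    [0.0262,0,0,0,0,0],
    [0,0.02,0,0,0,0],
    [0,0.02,0,0,0,0],
    [0,0,0,0,0,0],
    [0,0,0,0,0,0],
  ],
)

```text
clock: 4.85
ee_pos: [533.7, -3.8, 146.1]
ee_rot: [0.561, -0.432, 0.43, -0.56]
contact_force: [-0.2, 0.2, -1.5]
grip_width: 27.3
```

```bash
python3 - <<'E'
from h import *
b=shot('side','s3.png')
cb=cv2.resize(b[160:300,280:400],None,fx=4,fy=4,interpolation=cv2.INTER_CUBIC)
cv2.imwrite('pics/c4.png',cb)
s=telemetry.get_state();p=s['ee_pos'];print(p,s['contact_force'],s['grip_width'])
pj=lambda q:((proj('s3.png',q)-[280,160])*4).round(0)
print('foot',pj(p-[0,0,88.3]),'flange L/R',pj(p-[22,0,84]),pj(p-[-22,0,84]),'rim L,R,c',pj([503.8,-4,42]),pj([565.8,-4,42]),pj([534.8,-4,42]))
E
```

```text
[534.24182112  -3.66175298 146.86403079] [ 0.13764793  0.03509791 -2.36875631] 27.33495779491365
foot [190. 262.] flange L/R [144. 262.] [235. 248.] rim L,R,c [126. 300.] [253. 280.] [190. 290.]
```

View pics/c4.png

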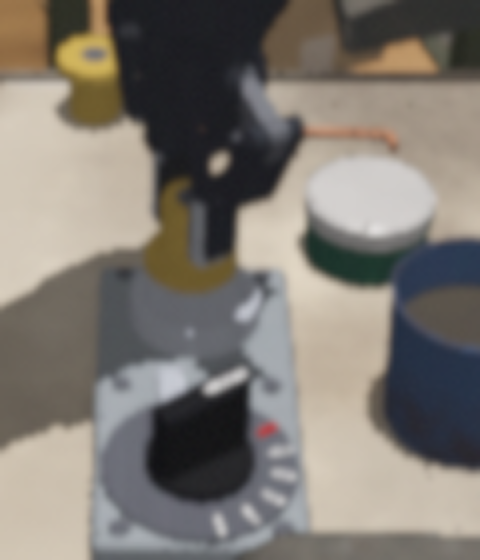

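The side crop shows the held flange at columns ≈143–238 (predicted 144–235), centred over the spindle rim at ≈130–262. Now I lower it gently.

Call:
drive_tool(
  moves=[
    [0.0006,0.006,0.0005,0,0,0],
    [0,0.006,0,0,0,0],
    [0,0.002,0,0,0,0],
    [0,0.0015,0,0,0,0],
    [0,0.0015,0,0,0,0],
    [0,0,0,0,0,0],
  ],
)

```text
clock: 5.5
ee_pos: [535.0, -4.5, 129.8]
ee_rot: [0.561, -0.431, 0.431, -0.561]
contact_force: [0.9, 0.1, -1.7]
grip_width: 27.5
```

Call:
drive_tool(
  moves=[
    [0,0.001,0,0,0,0],
    [0,0.001,0,0,0,0],
    [0,0,0,0,0,0],
  ],
)

```text
clock: 5.8
ee_pos: [535.4, -4.2, 128.0]
ee_rot: [-0.56, 0.431, -0.431, 0.561]
contact_force: [0.4, 1.3, -2.6]
grip_width: 27.7
```

Call:
drive_tool(
  moves=[
    [0,0.001,0,0,0,0],
    [0,0.001,0,0,0,0],
    [0,0.001,0,0,0,0],
    [0,0.001,0,0,0,0],
    [0,0,0,0,0,0],
  ],
)

```text
clock: 6.3
ee_pos: [535.5, -4.2, 124.0]
ee_rot: [-0.56, 0.431, -0.431, 0.561]
contact_force: [2.6, 2.4, -0.1]
grip_width: 27.7
```

Call:
drive_tool(
  moves=[
    [0,0.0005,0,0,0,0],
    [0,0.0005,0,0,0,0],
    [0,0.0005,0,0,0,0],
    [0,0,0,0,0,0],
    [0,0,0,0,0,0],
  ],
)

```text
clock: 6.8
ee_pos: [535.5, -4.2, 122.6]
ee_rot: [-0.56, 0.431, -0.431, 0.561]
contact_force: [4.6, 3.0, 2.4]
grip_width: 27.4
```

Call:
drive_tool(
  moves=[
    [-0.0002,0,0.0007,0,0,0],
    [0,0.0005,0,0,0,0],
    [0,0.0005,0,0,0,0],
    [0,0,0,0,0,0],
  ],
)

```text
clock: 7.2
ee_pos: [535.7, -4.1, 122.3]
ee_rot: [0.561, -0.431, 0.431, -0.56]
contact_force: [-0.6, 2.5, 12.3]
grip_width: 27.9
```

Floor contact came at TCP z 122.3, as predicted for fully home. Releasing.

Call:
drive_tool(
  moves=[
    [0,-0.0005,0,0,0,0],
    [0,0,0,0,0,0],
    [0,0,0,0,0,0],
    [0,0,0,0,0,0],
    [0,0,0,0,0,0],
  ],
  jaw=0.05,
)

```text
clock: 7.7
ee_pos: [535.3, -4.3, 121.6]
ee_rot: [0.561, -0.431, 0.431, -0.56]
contact_force: [0.1, 0.0, -0.7]
grip_width: 50.1
```

Call:
drive_tool(
  moves=[
    [0,-0.01,0,0,0,0],
    [0,-0.02,0,0,0,0],
    [0,-0.03,0,0,0,0],
    [0,-0.03,0,0,0,0],
    [0,0,0,0,0,0],
  ],
)

```text
clock: 8.2
ee_pos: [537.6, -3.7, 216.4]
ee_rot: [-0.559, 0.429, -0.433, 0.562]
contact_force: [1.4, -0.2, 0.5]
grip_width: 49.9
```

Call:
drive_tool(
  moves=[
    [0.029,0,-0.0163,0,0,0],
    [0.029,0,-0.0163,0,0,0],
    [0.0288,0,-0.0164,0,0,0],
    [0,0.025,0,0,-5.5,0],
    [0,0.02,0,0,0,0],
    [0,0,0,0,0,0],
    [0,0,0,0,0,0],
  ],
  jaw=0.04,
)

```text
clock: 8.9
ee_pos: [510.5, -100.4, 167.1]
ee_rot: [0.581, -0.404, 0.403, -0.581]
contact_force: [0.6, -0.0, 0.4]
grip_width: 39.8
```

```bash
python3 - <<'E'
from h import *
from scipy.spatial.transform import Rotation as R
b=shot('side','s4.png')
cb=cv2.resize(b[160:300,280:400],None,fx=4,fy=4,interpolation=cv2.INTER_CUBIC)
cv2.imwrite('pics/c5.png',cb)
s=telemetry.get_state();p=s['ee_pos'];print(p,s['q'],R.from_quat(s['ee_rot']).as_matrix().round(3))
pj=lambda q:((proj('s4.png',q)-[280,160])*4).round(0)
print('bush flange top ctr',pj([535.5,-4.2,42]),'top',pj([535.5,-4.2,74]), 'tips',pj(p-[0,0,73]),'knob top',pj([510.4,-100.6,70]))
E
```

```text
[ 510.96928541 -100.28111934  167.66845027] [ 0.51943157  0.45768302 -0.53093111  1.95801832  0.31502664  0.80650479
 -1.40169984] [[ 0.349  0.001  0.937]
 [-0.937  0.     0.349]
 [ 0.    -1.     0.001]]
bush flange top ctr [192. 290.] top [193. 236.] tips [201. 346.] knob top [198. 391.]
```

View pics/c5.png

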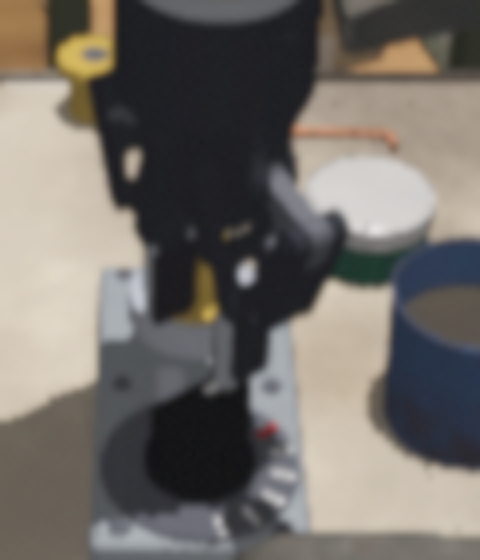

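The side crop shows the gripper above the knob (tips at crop ≈(220,385)), with the bush body standing in the pocket behind the fingers (≈(205,290)). With q7 at -1.40, a 67.5° clockwise turn would end near its limit. I'll turn the tool half a turn first, which gives the same grasp.

Call:
drive_tool(
  moves=[
    [0,0,0,0,-8.5,0],
    [0,0,0,0,-8.5,0],
    [0,0,0,0,-8.5,0],
    [0,0,0,0,-8.5,0],
    [0,0,0,0,-8.5,0],
    [0,0,0,0,-8.5,0],
    [0,0,0,0,-8.5,0],
    [0,0,0,0,-8.5,0],
  ],
)

```text
clock: 9.75
ee_pos: [511.3, -100.5, 168.3]
ee_rot: [0.707, -0.007, 0.008, -0.707]
contact_force: [1.1, -0.2, 0.2]
grip_width: 40.2
```

```bash
python3 -c "
from h import *
s=telemetry.get_state();print(s['q'],s['ee_pos'])"
```

```text
[ 0.72593652  0.53560491 -0.8145753   1.94512464  0.50662267  0.87442483
 -0.37647682] [ 511.27943238 -100.500294    168.25341211]
```

Call:
drive_tool(
  moves=[
    [0,0,0,0,-8.5,0],
    [0,0,0,0,-8.5,0],
    [0,0,0,0,-8.5,0],
    [0,0,0,0,-8.5,0],
    [0,0,0,0,-8.5,0],
    [0,0,0,0,-8.5,0],
    [0,0,0,0,-8.5,0],
    [0,0,0,0,-8.5,0],
  ],
)

```text
clock: 10.55
ee_pos: [511.2, -100.8, 168.1]
ee_rot: [0.591, 0.389, -0.389, -0.59]
contact_force: [0.1, -0.2, -0.2]
grip_width: 40.1
```

Call:
drive_tool(
  moves=[
    [0,0,0,0,-8.5,0],
    [0,0,0,0,-8.5,0],
    [0,0,0,0,-8.5,0],
    [0,0,0,0,-8.5,0],
    [0,0,0,0,-8.5,0],
    [0,0,0,0,-1.5,0],
    [0,0,0,0,0,0],
    [0,0,0,0,0,0],
  ],
)

```text
clock: 11.35
ee_pos: [510.8, -100.7, 167.3]
ee_rot: [-0.405, -0.58, 0.58, 0.404]
contact_force: [-0.8, 0.5, -0.5]
grip_width: 40.2
```

```bash
cat > st.py <<'E'
from h import *
from scipy.spatial.transform import Rotation as R
s=telemetry.get_state();M=R.from_quat(s['ee_rot']).as_matrix()
print(s['clock'],'q',s['q'].round(2),'p',s['ee_pos'].round(1),'F',s['contact_force'].round(1),'M',s['moment'].round(2),'w',s['grip_width'],'yawx',np.degrees(np.arctan2(M[1,0],M[0,0])).round(2),'tilt',M[:,1].round(3))
E
python3 st.py
```

```text
11.35 q [ 0.97  0.77 -1.25  1.93  0.84  1.09  1.29] p [ 510.8 -100.7  167.3] F [-0.8  0.5 -0.5] M [ 0.02  0.01 -0.03] w 40.15001556473755 yawx 110.2 tilt [ 0.    -0.001 -1.   ]
```

Call:
drive_tool(
  moves=[
    [0,0.02,0,0,0,0],
    [0,0.015,0,0,0,0],
    [0,0.01,0,0,0,0],
    [0,0.009,0,0,0,0],
    [0,0,0,0,0,0],
  ],
)

```text
clock: 11.85
ee_pos: [510.1, -100.5, 111.8]
ee_rot: [-0.403, -0.58, 0.581, 0.404]
contact_force: [-0.6, 0.9, 0.6]
grip_width: 40.0
```

Call:
drive_tool(
  moves=[
    [0,0,0,0,0,0],
    [0,0,0,0,0,0],
    [0,0,0,0,0,0],
    [0,0,0,0,0,0],
    [0,0,0,0,0,0],
  ],
  jaw=0.0,
)

```text
clock: 12.35
ee_pos: [510.9, -100.4, 113.5]
ee_rot: [0.404, 0.581, -0.58, -0.403]
contact_force: [-1.3, 1.5, 6.5]
grip_width: 13.0
```

```bash
python3 st.py
```

```text
12.35 q [ 0.93  0.83 -1.17  1.97  0.93  1.01  1.23] p [ 510.9 -100.4  113.5] F [-1.3  1.5  6.5] M [ 0.28  0.31 -0.33] w 12.97783412408269 yawx 110.37 tilt [ 0.001  0.    -1.   ]
```

The knob is gripped at 13 mm. Turning clockwise (+y), in stages.

Call:
drive_tool(
  moves=[
    [0,0,0,0,3,0],
    [0,0,0,0,4,0],
    [0,0,0,0,4,0],
    [0,0,0,0,4,0],
    [0,0,0,0,4,0],
    [0,0,0,0,3,0],
    [0,0,0,0,0,0],
    [0,0,0,0,0,0],
  ],
)

```text
clock: 13.15
ee_pos: [510.9, -100.4, 113.5]
ee_rot: [0.507, 0.494, -0.493, -0.506]
contact_force: [-1.7, 1.2, 6.9]
grip_width: 13.0
```

```bash
python3 st.py
```

```text
13.15 q [ 0.89  0.78 -1.1   1.97  0.87  0.96  0.89] p [ 510.9 -100.4  113.5] F [-1.7  1.2  6.9] M [0.2  0.39 0.12] w 12.974892725730939 yawx 88.49 tilt [ 0.001 -0.    -1.   ]
```

Call:
drive_tool(
  moves=[
    [0,0,0,0,3,0],
    [0,0,0,0,4,0],
    [0,0,0,0,4,0],
    [0,0,0,0,4,0],
    [0,0,0,0,4,0],
    [0,0,0,0,3,0],
    [0,0,0,0,0,0],
  ],
)

```text
clock: 13.85
ee_pos: [510.8, -100.4, 113.5]
ee_rot: [0.592, 0.387, -0.387, -0.591]
contact_force: [-1.2, 0.3, 6.1]
grip_width: 13.4
```

Call:
drive_tool(
  moves=[
    [0,0,0,0,3,0],
    [0,0,0,0,4,0],
    [0,0,0,0,4,0],
    [0,0,0,0,4,0],
    [0,0,0,0,3,0],
    [0,0,0,0,0,0],
    [0,0,0,0,0,0],
  ],
)

```text
clock: 14.55
ee_pos: [510.8, -100.4, 113.5]
ee_rot: [0.645, 0.291, -0.29, -0.644]
contact_force: [-2.5, 0.4, 6.2]
grip_width: 13.0
```

```bash
python3 - <<'E'
import st
from h import *
a=shot('top','t5.png');b=shot('side','s5.png')
ca=cv2.resize(a[160:240,310:430],None,fx=3,fy=3,interpolation=cv2.INTER_CUBIC)
cb=cv2.resize(b[190:300,290:380],None,fx=4.5,fy=4.5,interpolation=cv2.INTER_CUBIC)
cv=np.zeros((max(240,cb.shape[0]),360+cb.shape[1],3),np.uint8);cv[:240,:360]=ca;cv[:cb.shape[0],360:]=cb
cv2.imwrite('pics/c6.png',cv)
E
```

```text
14.55 q [ 0.81  0.7  -0.96  1.97  0.76  0.87  0.28] p [ 510.8 -100.4  113.5] F [-2.5  0.4  6.2] M [0.22 0.39 0.03] w 13.021132499713277 yawx 48.5 tilt [ 0.001 -0.    -1.   ]
```

View pics/c6.png

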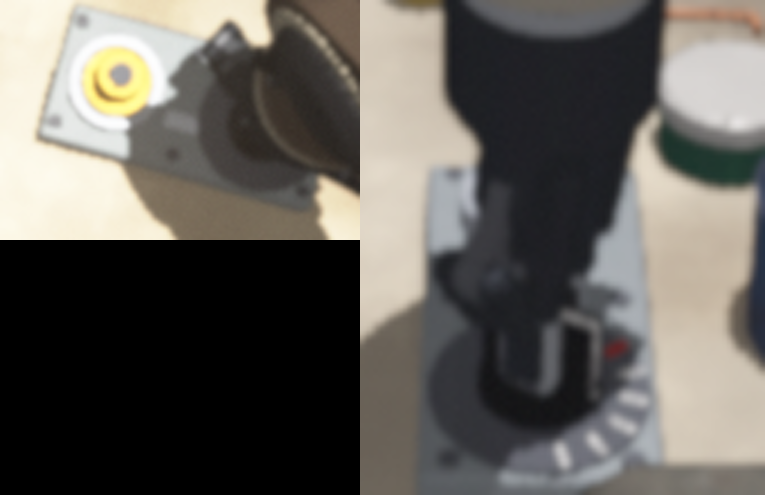

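Top crop: the bush sits centred in the pocket ring. Side crop: the pointer line runs down the bar's end from ≈(600,325) to ≈(595,395), past the red mark and short of the third stop. I'll work out the angle.

```bash
python3 - <<'E'
from h import *
f='s5.png';g=lambda x,y:((x-360+.5)/4.5-.5+290,(y+.5)/4.5-.5+190)
c=np.array([510.5,-100.5])
for (x,y),z in(((600,325),70),((595,395),35)):
    p=ray(f,*g(x,y),z);d=p[:2]-c;print(p.round(1),np.hypot(*d),np.degrees(np.arctan2(d[1],d[0])))
for a in(20,15,-35,-40,-41.5,-45,-47,-50):
    e=[c[0]+22*np.cos(np.radians(a)),c[1]+22*np.sin(np.radians(a))]
    print(a,[((proj(f,e+[z])-[290,190])*4.5+[360,0]).round(0) for z in(70,35)])
for n,(x,y) in dict(red=(617,349),m1=(640,382),m2=(635,402),m3=(622,425),m4=(597,442),m5=(562,455)).items():
    d=ray(f,*g(x,y),29)[:2]-c;print(n,np.hypot(*d).round(1),np.degrees(np.arctan2(d[1],d[0])).round(1))
E
```

```text
[ 529.4 -115.1   70. ] 23.843744357732632 -37.75824727323761
[ 528.8 -115.8   35. ] 23.8572489282289 -40.045630928556335
20 [array([585., 283.]), array([582., 350.])]
15 [array([588., 286.]), array([585., 353.])]
-35 [array([594., 320.]), array([590., 388.])]
-40 [array([593., 323.]), array([589., 392.])]
-41.5 [array([592., 324.]), array([588., 393.])]
-45 [array([590., 327.]), array([587., 395.])]
-47 [array([589., 328.]), array([586., 396.])]
-50 [array([588., 330.]), array([584., 398.])]
red 37.8 18.4
m1 39.7 -10.6
m2 37.8 -26.5
m3 37.1 -46.6
m4 35.7 -67.1
m5 36.0 -90.8
```

```bash
python3 - <<'E'
from h import *
im=cv2.imread('pics/t0.png').astype(int);f='t0.png';c0=np.array([510.5,-100.5])
hsv=cv2.cvtColor(im.astype(np.uint8),cv2.COLOR_BGR2HSV)
# polar profile on dial at z=29: radius 32..42
for c in (c0,c0+[1,0],c0+[0,1]):
    A=np.arange(-110,45,.5);pv=[];pr=[]
    for a in A:
        px=np.array([proj(f,[c[0]+r*np.cos(np.radians(a)),c[1]+r*np.sin(np.radians(a)),29]) for r in(34,36,38)],np.float32)
        s=cv2.remap(im.astype(np.float32),px[:,0].reshape(-1,1),px[:,1].reshape(-1,1),cv2.INTER_LINEAR).reshape(-1,3).mean(0)
        pv.append(s.min());pr.append(s[2]-s[1])
    pv=np.array(pv);pr=np.array(pr)
    from scipy.signal import find_peaks
    k,_=find_peaks(pv,prominence=10,distance=20)
    cen=[np.average(A[max(0,i-12):i+13],weights=np.clip(pv[max(0,i-12):i+13]-pv[max(0,i-12):i+13].min(),0,None)) for i in k]
    w=np.clip(pr-20,0,None);print('white',np.round(cen,1),'red',np.average(A,weights=w).round(1))
E
```

```text
white [-92.1 -69.4 -47.1 -24.9  -2.8] red 20.0
white [-93.7 -70.8 -48.3 -25.5  -2.9] red 20.5
white [-92.1 -70.  -48.2 -26.3  -4.4] red 18.5
```

Call:
drive_tool(
  moves=[
    [0,0,0,0,1,0],
    [0,0,0,0,0,0],
    [0,0,0,0,0,0],
  ],
)

```text
clock: 14.95
ee_pos: [510.8, -100.4, 113.4]
ee_rot: [0.647, 0.285, -0.285, -0.647]
contact_force: [-1.6, 1.4, 7.3]
grip_width: 13.1
```

```bash
python3 st.py
```

```text
14.95 q [ 0.81  0.7  -0.95  1.97  0.76  0.87  0.27] p [ 510.8 -100.4  113.4] F [-1.6  1.4  7.3] M [0.23 0.37 0.07] w 13.100681782565074 yawx 47.5 tilt [ 0.001 -0.    -1.   ]
```

Call:
drive_tool(
  moves=[
    [0,0,0,0,1,0],
    [0,0,0,0,0,0],
    [0,0,0,0,0,0],
  ],
)

```text
clock: 15.25
ee_pos: [510.8, -100.4, 113.4]
ee_rot: [0.65, 0.279, -0.279, -0.649]
contact_force: [-2.0, 0.4, 7.2]
grip_width: 12.9
```

```bash
python3 st.py
```

```text
15.25 q [ 0.8   0.7  -0.95  1.97  0.75  0.87  0.25] p [ 510.8 -100.4  113.4] F [-2.   0.4  7.2] M [0.23 0.41 0.09] w 12.88160186490432 yawx 46.5 tilt [ 0.001 -0.    -1.   ]
```

Call:
drive_tool(
  moves=[
    [0,0,0,0,1,0],
    [0,0,0,0,1,0],
    [0,0,0,0,0,0],
    [0,0,0,0,0,0],
  ],
)

```text
clock: 15.65
ee_pos: [510.8, -100.4, 113.5]
ee_rot: [0.655, 0.268, -0.268, -0.654]
contact_force: [-1.3, 1.2, 7.5]
grip_width: 13.0
```

```bash
python3 st.py
```

```text
15.65 q [ 0.8   0.69 -0.94  1.97  0.75  0.87  0.22] p [ 510.8 -100.4  113.5] F [-1.3  1.2  7.5] M [0.23 0.35 0.05] w 12.980271605290008 yawx 44.51 tilt [ 0.001 -0.    -1.   ]
```

Call:
drive_tool(
  moves=[
    [0,0,0,0,1,0],
    [0,0,0,0,0,0],
    [0,0,0,0,0,0],
  ],
)

```text
clock: 15.95
ee_pos: [510.8, -100.4, 113.4]
ee_rot: [0.657, 0.262, -0.262, -0.657]
contact_force: [-1.2, 0.7, 6.8]
grip_width: 13.4
```

```bash
python3 st.py; python3 - <<'E'
from h import *
b=shot('side','s6.png')
cv2.imwrite('pics/c7.png',cv2.resize(b[220:300,295:375],None,fx=7,fy=7,interpolation=cv2.INTER_CUBIC))
f='s6.png';c=[510.7,-100.4]
for a in(-40,-44,-47.5,-51):
    e=[c[0]+22*np.cos(np.radians(a)),c[1]+22*np.sin(np.radians(a))]
    print(a,[((proj(f,e+[z])-[295,220])*7).round(0) for z in(70,35)])
E
```

```text
15.95 q [ 0.8   0.69 -0.94  1.97  0.74  0.86  0.21] p [ 510.8 -100.4  113.4] F [-1.2  0.7  6.8] M [0.2  0.36 0.1 ] w 13.412728558044192 yawx 43.5 tilt [ 0.001 -0.    -1.   ]
-40 [array([328., 292.]), array([321., 399.])]
-44 [array([325., 297.]), array([319., 403.])]
-47.5 [array([322., 300.]), array([316., 406.])]
-51 [array([319., 303.]), array([313., 410.])]
```

View pics/c7.png

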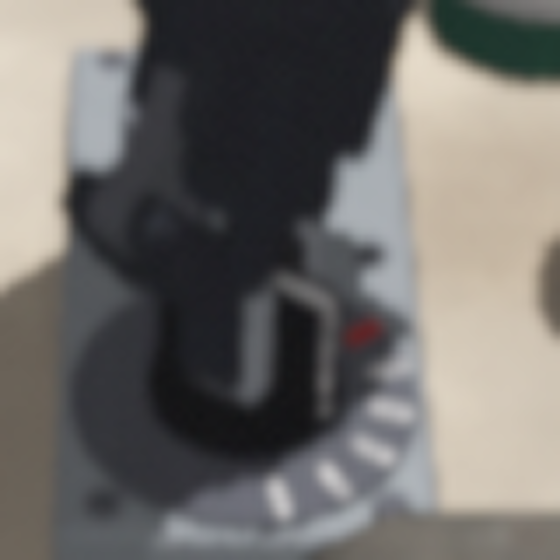

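Side crop: the pointer line on the bar end, ≈(333,305) to (325,412), matches a bar yaw of about -47°. The third mark measured -47.2°. A last 0.5° and a settle, then a check before handing in.

Call:
drive_tool(
  moves=[
    [0,0,0,0,0.5,0],
    [0,0,0,0,0,0],
    [0,0,0,0,0,0],
    [0,0,0,0,0,0],
    [0,0,0,0,0,0],
  ],
)

```text
clock: 16.5
ee_pos: [510.9, -100.4, 113.5]
ee_rot: [0.658, 0.259, -0.259, -0.658]
contact_force: [-2.0, 1.1, 7.9]
grip_width: 13.4
```

```bash
python3 st.py; python3 - <<'E'
from h import *
shot('side','s7.png')
g=lambda x,y:((x+.5)/7-.5+295,(y+.5)/7-.5+220)
c=np.array([510.7,-100.4])
for n,p,z in(('line top',(333,305),70),('line bottom',(325,412),35),('red',(362,332),29),('m2',(390,412),29),('m3',(372,455),29),('m4',(333,485),29),('m5',(282,500),29)):
    d=ray('s6.png',*g(*p),z)[:2]-c;print(n,np.hypot(*d).round(1),np.degrees(np.arctan2(d[1],d[0])).round(1))
E
```

```text
16.5 q [ 0.8   0.69 -0.94  1.97  0.74  0.86  0.2 ] p [ 510.9 -100.4  113.5] F [-2.   1.1  7.9] M [0.23 0.39 0.05] w 13.447830856853262 yawx 43.01 tilt [ 0.001 -0.    -1.   ]
line top 23.9 -46.5
line bottom 23.7 -47.5
red 37.2 19.5
m2 36.8 -25.1
m3 37.5 -48.7
m4 37.4 -70.0
m5 36.8 -90.4
```

The pointer line reads -46.5° to -47.5° against a third stop at ≈ -47.3°, so the two agree. The bush is seated, so I'm handing in.

```bash
python3 -c "
from plant import order
print(order.finish_job())"
```

```text
the job is handed in; nothing more can be done
None
```

The flange-down bush is in the pocket and released, and the knob is held at the third stop. I handed the job in at about 16.6 s on the robot's clock, with the gripper still holding the knob.

- **Bush:** It touched the pocket floor at TCP height 122.3 mm, the height predicted for fully home, with a push of about 12 N. A later top view showed it centred in the pocket ring. I never touched the spare. It looked unmoved in the side pictures up to just before the knob grip; later crops did not show it.
- **Knob:** I turned it in small steps of 4° at most. The tool turned 67.4° of the 67.5° needed. Half a degree before the end, the pointer line read -46.5° to -47.5°, with the third stop at about -47.2° from the dial marks.
- **Weak checks:**
  - The wrist moment was too noisy to show the clicks, so the third stop rests on angle and picture alone, good to about 1°. The picture taken after the last 0.5° was saved but not examined.
  - The gripper read 27.5 mm on the 30 mm body and 13 mm on the 14 mm bar. I saw no slip in either grasp.

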